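# Charge the ball dispenser and hold its spring gate open

### The arm

A 6-joint arm with a two-finger parallel gripper is mounted at the origin on the work surface. World frame = base frame: x ahead of the robot, y to its left, z up, the work surface at z = 0. Lengths are in m, angles in rad, forces in N, time in s.
With the tool pointing down it reaches from about 0.275 to 0.85 m from the base axis. Payload 19 kg.
Tool frame: the origin (TCP) lies at the very end of the fingers, on their centre line; the grasp point (between the pads) lies arm.pinch_z behind it (arm.pinch_z is the distance from the TCP to the grasp point, in m); z points along the fingers, y is the direction in which the jaws open and shut (so a half turn about z gives the same grasp; the last joint's range is limited). The gripper opens to 85 mm and grips with 20 to 120 N. Pads are 22 mm wide; open, the fingers measure 114 mm over their backs; the gripper's body (76 mm by 85 mm) begins 54 mm behind the grasp point. The pads swing forward as they close: fully open they stand 13 mm farther back than shut.
Start: joints at [1.022, 0.15, 1.437, -0, 1.554, -0.134], TCP at [0.232, 0.526, 0.231] pointing down, gripper open.
Joint ranges: [-2.8, 2.8], [-0.68, 2.1], [0.12, 2.68], [-1.39, 4.53], [0.16, 2.79], [-2.81, 2.81]. Speed limits (rad/s): [1.89, 1.89, 2.22, 3.01, 3.01, 3.01].

### API

Orientations are given as a rotation vector (axis times angle).
In Python, from workcell import arm, vision gives the robot as it stands.
- The arm moves only by the tool send_rows, never from a script. Its argument "rows" is a list of rows, each an object of numbers: "dx", "dy", "dz": the shift along the tool's x, y, z in units of 0.75 m (1.0 is 0.75 m); "ax", "ay", "az": the turn, a rotation vector about the tool's x, y, z in units of 120 degrees (1.0 is 120 degrees); "fingers": the closure, from -1 (fully open) to 1 (shut). In form: [{"dx": .., "dy": .., "dz": .., "ax": .., "ay": .., "az": .., "fingers": ..}, ...]. A call has 1 to 20 rows; each row is the pose to reach, as a shift and turn from the pose measured when the call began, along the tool's axes at that moment; what a row does not reach only later rows make up. A row lasts 1/10 s, in which the tool goes at most 50 mm and 8.59 degrees, less where a joint would pass 70% of its speed; a pose out of reach is approached as far as the arm can. A call with a number of a shift or a turn outside -1 to 1 is refused whole. A call with a gripper value outside its range is refused whole. The fingers move at their own pace and stop on an object; "force" is the grip in N (left out, the last holds). Time passes only in rows, so rows that repeat a pose let the fingers close. It gives the time, the measured TCP pose, the force and the opening at its end, in the units of the state.
- arm.get_state(): the state, without advancing time (a new reading comes with each control period).
- vision.snapshot(name): name is "side" or "top"; returns (picture, depth): 384x512x3 uint8, red, green, blue; 384x512 float32, m along the optical axis (not along the pixel's ray), 0 where there is no reading.
- vision.get_calibration(name): a dict with "mtx" (3x3 intrinsics, pixels), "rvec" (rotation vector, rad) and "tvec" (3), from world to camera coordinates, as OpenCV has them. Camera axes: x right, y down, z forward; pixel columns grow to the right and rows downward; lengths in m; the calibration is good to about 2 mm. A picture is of the moment at which its call begins. get_calibration takes no time and is no camera call.
- arm.job_done(): hands the job in, once; it reports no verdict.
The state is a dict: "t": time; "joint_positions": joint angles; "joint_vel": joint speeds; "tau": joint torques, N m; "eef_pos": TCP position; "eef_rot": TCP orientation; "force": force on the tool from outside, world axes, zero at the start; "torque": the same for the moment, N m; "opening": finger opening in m.
Only numpy, scipy, OpenCV 4.12 (cv2) and the standard library are available. Lean on these libraries where they do the work, as an engineer would, in place of code of your own. Each camera call takes 0.05 s, during which the arm holds its last target. There are 200 camera calls.

### The job

Using the scoop, lift at least four of the five steel balls out of the tray and tip them into the hopper of the dispenser while its gate is shut, then stand the scoop upright on the bench again and let go of it. Then pull the dispenser's spring gate out by its handle until its ears are level with the fins on the rails, so that the balls drop into the catch box, and finish while still holding the gate at that mark; it must not spring back. Leave the other things on the bench where they are.

Things in the scene. Friction and masses are not known exactly. Their poses are not given: they have to be found in the camera images.
- tray: Open steel tray fixed to the bench, 230 x 90 mm outside, 32 mm tall; walls 5 mm, floor 4 mm thick, so 220 x 80 mm inside. Holds five loose steel balls, all in its near (-x) half at the start. Origin: centre of its underside; x along its length (+x roughly away from the robot).
- scoop: Loose aluminium scoop, 0.2 kg. Pan 95 mm long, from its lip (55 mm to -x of the origin) to its closed end (40 mm to +x), 71 wide (y), floor 2 thick, walls 30 tall; side walls begin 22 mm behind the lip. Upright handle inside the closed end, centred 32 mm to +x: black grip 14 mm (x) by 24 mm (y), 45 to 130 mm above the underside. Origin on the underside; lip roughly towards the robot at the start.
- scoop_pan (a point): Middle of the room inside the scoop's pan: on the scoop's z axis, 12 mm above its underside; moves with the scoop.
- ball0_center (a point): Centre of a steel ball, 24 mm across, 56 g, oiled and slippery, in the tray at the start; it rolls freely.
- ball1_center (a point): Centre of a steel ball, 24 mm across, 56 g, oiled and slippery, in the tray at the start; it rolls freely.
- ball2_center (a point): Centre of a steel ball, 24 mm across, 56 g, oiled and slippery, in the tray at the start; it rolls freely.
- ball3_center (a point): Centre of a steel ball, 24 mm across, 56 g, oiled and slippery, in the tray at the start; it rolls freely.
- ball4_center (a point): Centre of a steel ball, 24 mm across, 56 g, oiled and slippery, in the tray at the start; it rolls freely.
- dispenser: Ball dispenser fixed to the bench: steel hopper, rim 145 mm high, over a walled catch box (floor 4 mm up), a sliding gate between them at 76 to 80 mm height. Two guide rails on legs reach towards the robot, to 138 mm at -x, 44 mm either side, tops 74 mm high. Origin on the bench, 55 mm in front (-x) of the hopper's centre; x points from the gate handle to the hopper.
- mouth (a point): Centre of the hopper's open mouth, at the height of its rim (145 mm); the mouth is 96 mm (dispenser x) by 84 mm (dispenser y) inside and narrows to 50 x 84 mm at the gate.
- gate_handle (a point): Grip point of the gate's upright handle, moving with it: a dark steel bar 14 mm thick (dispenser x), 50 mm wide (y), 77 to 125 mm above the bench; the point is on its mid-plane at 105 mm. About 50 mm clear to the hopper wall when shut. The gate plate (top at 80 mm) runs below. Thin ears at its foot, out to 35 mm either side, are its pointers.
- mark (a point): Where gate_handle is when the ears stand level with the two dark upright fins on the guide rails: the mark. Fixed to the dispenser, 50 mm in front (-x) of the handle's shut position. Fin tops 96 mm above the bench, 36 to 44 mm either side of the middle.
- gate (a joint): How far the gate is pulled out towards the dispenser's -x, m: 0 shut, 0.050 at the mark, 0.075 its stop. A spring pulls it shut with about 6 N at 0 and 12 N at the mark; it snaps back when let go.
- spray_can: Bystander: closed spray can, 56 mm across, 170 mm tall.
- mug: Bystander: white mug, 80 mm across, 90 mm tall.
- tape_roll: Bystander: black roll of tape lying flat, 90 mm across, 40 mm tall.
- screwdriver: Bystander: screwdriver lying on the bench.
- wrench: Bystander: wrench lying on the bench.
- torch: Bystander: pocket torch lying on the bench, about 155 mm long.
- socket: Bystander: small steel wrench socket, 26 mm across, 32 mm tall, standing on the bench.
Mind the look-alikes: they are no part of the job. Leave any orange or yellow look-alike of the scoop alone.

How it is judged:
By the outcome, as a careful person would: the job done as asked, in the order asked, and still so for the second after the job is handed in, while the arm keeps its last pose, push and grip.
It also fails if it takes over 72 s, if anything falls off the work surface, if the arm or the gripper's body presses on something with over 40 N, if the wrist force passes 120 N, or if a joint passes its speed limit or range.

## Working session

There is one attempt and no reset: what is moved stays moved. The work goes in short steps, Python scripts to look and compute and a tool call to move; the robot and the scene stay as the last step left them, time stands still between calls to the robot, and variables do not carry over. Pictures are saved under pics/ and viewed, about 8 in all and at most 12, crops included, and the job is handed in when it is done.

Besides the shell and the picture viewer there is one more tool, called after "Call:" by a JSON object that holds its "name" and its "arguments". send_rows: Moves the arm, as the interface text tells. Its arguments: {"type":"object","properties":{"rows":{"type":"array"},"force":{"type":"number"}},"required":["rows"]}

```bash
ls; mkdir -p pics; cat > h.py <<'E'
import numpy as np, cv2
from workcell import arm, vision
def cal(n):
    c=vision.get_calibration(n); R=cv2.Rodrigues(np.array(c['rvec'],float))[0]; return np.array(c['mtx']),R,np.array(c['tvec'],float).ravel()
def world(n,dep):
    K,R,t=cal(n); v,u=np.mgrid[:dep.shape[0],:dep.shape[1]]
    p=np.stack([(u-K[0,2])/K[0,0]*dep,(v-K[1,2])/K[1,1]*dep,dep],-1)
    return (p-t)@R
def ray(n,u,v,z):
    K,R,t=cal(n); d=R.T@np.array([(u-K[0,2])/K[0,0],(v-K[1,2])/K[1,1],1]); c=-R.T@t
    return c+d*(z-c[2])/d[2]
def proj(n,p):
    K,R,t=cal(n); q=K@(R@np.array(p)+t); return q[:2]/q[2]
def snap(n,f):
    im,d=vision.snapshot(n); np.savez('pics/'+f+'.npz',im=im,d=d); cv2.imwrite('pics/'+f+'.png',cv2.resize(im[:,:,::-1],None,fx=1.5,fy=1.5,interpolation=cv2.INTER_CUBIC)); return im,d
E
python3 - <<'E'
from h import *
snap('top','t0');snap('side','s0')
s=arm.get_state(); print(s, arm.pinch_z)
for n in('top','side'):
    K,R,t=cal(n); print(n,K,-R.T@t,R)
E
```

```text
pics
{'t': 0.1, 'joint_positions': array([ 1.02200229e+00,  1.50906133e-01,  1.43793545e+00,  1.25331781e-05,
        1.55380466e+00, -1.33995405e-01]), 'joint_vel': array([-0.00074094, -0.000184  , -0.002387  ,  0.00042584, -0.00116069,
        0.00027619]), 'tau': array([ 5.92903743e-03, -7.14376616e+01, -5.71790457e+01, -1.21445182e-04,
        7.08071180e-03, -3.05182789e-05]), 'eef_pos': array([0.23162633, 0.52604703, 0.23076854]), 'eef_rot': array([-6.46828278e-01, -3.07391034e+00,  1.55269437e-03]), 'force': array([ 0.14087035, -0.06612001, -0.54806989]), 'torque': array([0.01571888, 0.01592909, 0.03704998]), 'opening': 0.08545245210739819} 0.0187
top [[398.67570214   0.         252.50504642]
 [  0.         398.67570214 189.03325579]
 [  0.           0.           1.        ]] [0.32969966 0.01789755 1.11727848] [[-1.58358859e-01 -9.87381555e-01 -3.69579930e-04]
 [-9.66485807e-01  1.55084120e-01 -2.04582748e-01]
 [ 2.02058548e-01 -3.20402968e-02 -9.78849203e-01]]
side [[366.99224627   0.         255.39666051]
 [  0.         366.99224627 195.62034288]
 [  0.           0.           1.        ]] [ 0.43625561 -0.82992809  0.60197657] [[ 0.99556089 -0.0935649   0.01020432]
 [-0.03819418 -0.50071159 -0.86477113]
 [ 0.08602165  0.86054257 -0.50206251]]
```

View pics/t0.png

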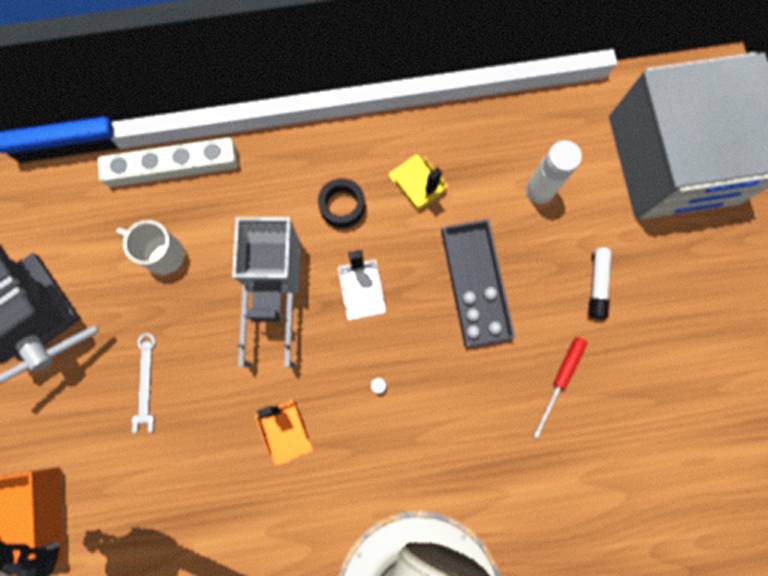

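View pics/s0.png

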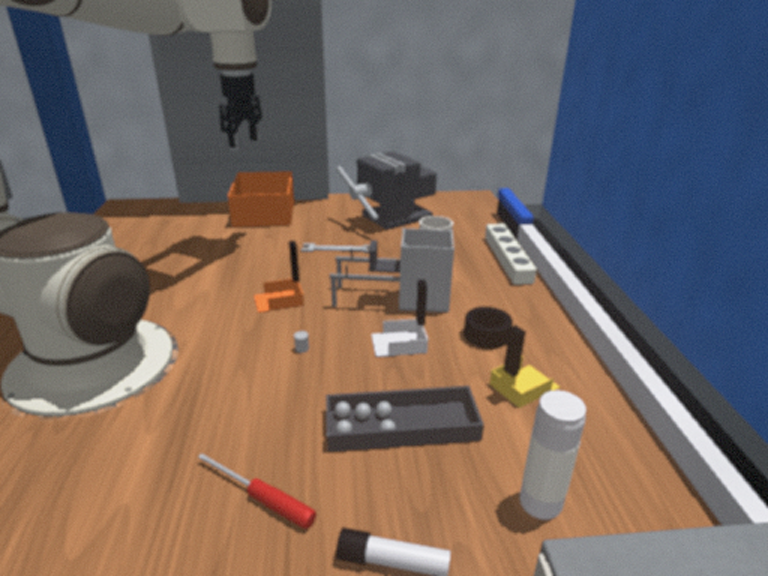

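```bash
python3 - <<'E'
from h import *
a=np.load('pics/t0.npz');P=world('top',a['d']);im=a['im']
b=np.load('pics/s0.npz');Q=world('side',b['d']);
def reg(W,u0,u1,v0,v1,zl,zh):
    p=W[int(v0/1.5):int(v1/1.5),int(u0/1.5):int(u1/1.5)].reshape(-1,3); return p[(p[:,2]>zl)&(p[:,2]<zh)]
def rect(nm,p):
    (c,s,an)=cv2.minAreaRect(p[:,:2].astype(np.float32)); print(nm,len(p),np.round(c,4),np.round(s,4),round(an,2), 'z',np.round(np.percentile(p[:,2],[5,50,95]),4))
rect('tray',reg(P,435,520,212,355,.022,.04))
rect('tray side',reg(Q,315,490,380,450,.024,.04))
rect('scoop pan',reg(P,330,395,240,325,.012,.045))
rect('scoop hand',reg(P,340,375,240,280,.118,.14))
rect('scoop hand side',reg(Q,412,432,275,325,.06,.14))
rect('hopper rim',reg(P,225,305,210,300,.138,.155))
rect('gate handle',reg(P,240,300,280,325,.11,.135))
rect('rails',reg(P,230,300,300,375,.06,.085))
# bench check
print(np.median(reg(P,380,430,300,360,-.02,.02),0))
for n,W,A,fac in(('t',P,im,1),):
    g=cv2.resize(im[110:250,140:350,::-1],None,fx=3.8,fy=3.8,interpolation=cv2.INTER_CUBIC); cv2.imwrite('pics/t0c.png',g)
g=cv2.resize(b['im'][140:305,195:345,::-1],None,fx=3.6,fy=3.6,interpolation=cv2.INTER_CUBIC); cv2.imwrite('pics/s0c.png',g)
E
```

```text
tray 735 [ 0.5297 -0.1994] [0.2308 0.0912] 0.81 z [0.0229 0.0297 0.0349]
tray side 1078 [ 0.5301 -0.201 ] [0.2301 0.0943] 1.01 z [0.0245 0.0297 0.0328]
scoop pan 86 [0.5618 0.0167] [0.0726 0.0712] 2.47 z [0.0149 0.0275 0.0318]
scoop hand 56 [0.5892 0.0175] [0.0135 0.0236] 3.7 z [0.1244 0.1294 0.133 ]
scoop hand side 243 [0.5946 0.0675] [0.1323 0.0398] 77.83 z [0.0629 0.0844 0.1296]
hopper rim 248 [0.6239 0.1722] [0.0908 0.1038] 80.45 z [0.1389 0.1444 0.1471]
gate handle 174 [0.5403 0.1819] [0.0817 0.0673] 80.59 z [0.1143 0.1248 0.1285]
rails 472 [0.4902 0.1948] [0.0893 0.117 ] 80.7 z [0.0696 0.0752 0.0826]
[ 4.66497248e-01 -5.06426509e-02  1.10412304e-04]
```

View pics/t0c.png

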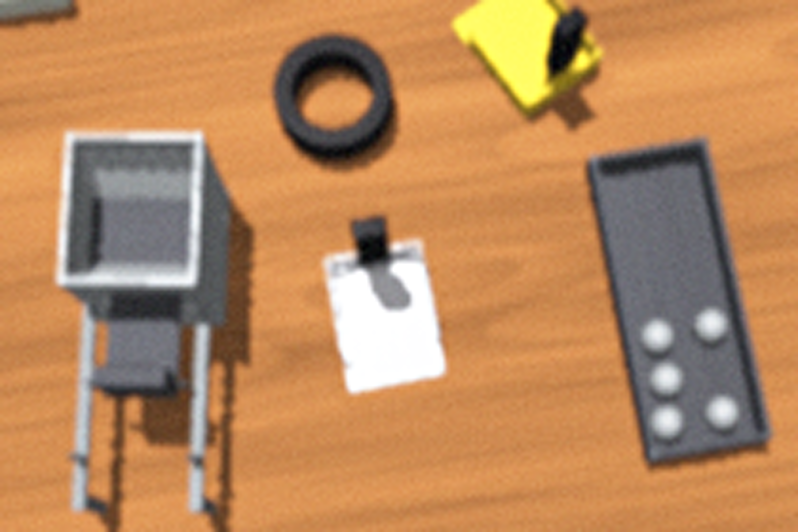

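```bash
cat >> h.py <<'E'
from scipy.spatial.transform import Rotation as Ro
def tcpR(yaw,tilt=0.):
    # tool down, tool y along heading yaw (deg); tilt>0: turn about heading's left axis so that lip(-x) goes down
    y=np.radians(yaw); B=Ro.from_euler('z',y)*Ro.from_matrix(np.array([[0,1,0],[1,0,0],[0,0,-1.]]).T)
    ax=np.array([-np.sin(y),np.cos(y),0]); return Ro.from_rotvec(-ax*np.radians(tilt))*B
def rel(p,R,s=None):
    s=s or arm.get_state(); R0=Ro.from_rotvec(s['eef_rot']); d=R0.inv().apply(np.array(p)-s['eef_pos'])/.75; a=(R0.inv()*R).as_rotvec()/np.radians(120)
    return np.round(np.r_[d,a],4)
E
python3 - <<'E'
from h import *
def c(u,v,z): return np.round(ray('top',140+u/3.8,110+v/3.8,z),4)
T=np.array([.5299,-.2002]);cy=np.radians(.9)
for u,v in((656,336),(711,325),(666,379),(667,423),(721,413)):
    p=c(u,v,.016); d=p[:2]-T; print('ball',p, 'tray frame',np.round([d@[np.cos(cy),np.sin(cy)],d@[-np.sin(cy),np.cos(cy)]],4))
print('lip',c(348,391,.002),c(445,375,.002))
print('gate top near edge',c(95,390,.08),c(178,390,.08),c(110,368,.125),c(172,372,.125))
print('fins',c(80,460,.096),c(197,462,.096))
print('rail ends',c(80,507,.074),c(198,507,.074))
print('yellow handle',c(572,22,.12),'tape',c(332,95,.04),'can',ray('top',565/1.5,155/1.5,.17), 'orange', ray('top',268/1.5,410/1.5,.1))
print('rim corners',[c(*q,.145) for q in((68,133),(202,132),(60,284),(192,284))])
print('tray corners',[c(*q,.032) for q in((588,158),(706,138),(651,462),(769,439))])
a=np.load('pics/t0.npz');P=world('top',a['d']);p=P[190:222,160:195].reshape(-1,3); p=p[(p[:,2]>.112)&(p[:,2]<.135)]
print(len(p),p[p[:,0]<.56].mean(0), np.histogram(p[:,0],bins=np.arange(.48,.62,.01)))
print('rel test',rel([.59,.0175,.20],tcpR(2.5)), tcpR(0).as_matrix())
E
```

```text
ball [ 0.5037 -0.1806  0.016 ] tray frame [-0.0259  0.02  ]
ball [ 0.5054 -0.2223  0.016 ] tray frame [-0.0248 -0.0217]
ball [ 0.471  -0.1818  0.016 ] tray frame [-0.0586  0.0193]
ball [ 0.439  -0.1763  0.016 ] tray frame [-0.0905  0.0253]
ball [ 0.4399 -0.2167  0.016 ] tray frame [-0.0902 -0.0151]
lip [0.5013 0.0506 0.002 ] [ 0.5018 -0.0225  0.002 ]
gate top near edge [0.5177 0.2208 0.08  ] [0.5086 0.1642 0.08  ] [0.5226 0.2005 0.125 ] [0.5134 0.1603 0.125 ]
fins [0.4691 0.2331 0.096 ] [0.4553 0.1554 0.096 ]
rail ends [0.4401 0.2414 0.074 ] [0.4273 0.1616 0.074 ]
yellow handle [ 0.7159 -0.146   0.12  ] tape [0.7182 0.0283 0.04  ] can [ 0.69493612 -0.35988718  0.17      ] orange [0.35659815 0.20066646 0.1       ]
rim corners [array([0.6819, 0.2062, 0.145 ]), array([0.6684, 0.1173, 0.145 ]), array([0.5795, 0.2228, 0.145 ]), array([0.5657, 0.1372, 0.145 ])]
tray corners [array([ 0.6419, -0.1531,  0.032 ]), array([ 0.6433, -0.2431,  0.032 ]), array([ 0.4116, -0.1569,  0.032 ]), array([ 0.4144, -0.2436,  0.032 ])]
122 [0.51414733 0.18931044 0.12413042] (array([ 0,  0, 26, 82, 14,  0,  0,  0,  0,  0,  0,  0,  0,  0]), array([0.48, 0.49, 0.5 , 0.51, 0.52, 0.53, 0.54, 0.55, 0.56, 0.57, 0.58,
       0.59, 0.6 , 0.61, 0.62]))
rel test [-7.106e-01 -4.279e-01  4.140e-02 -5.000e-04  2.000e-04  5.311e-01] [[ 0.  1.  0.]
 [ 1.  0.  0.]
 [ 0.  0. -1.]]
```

View pics/s0c.png

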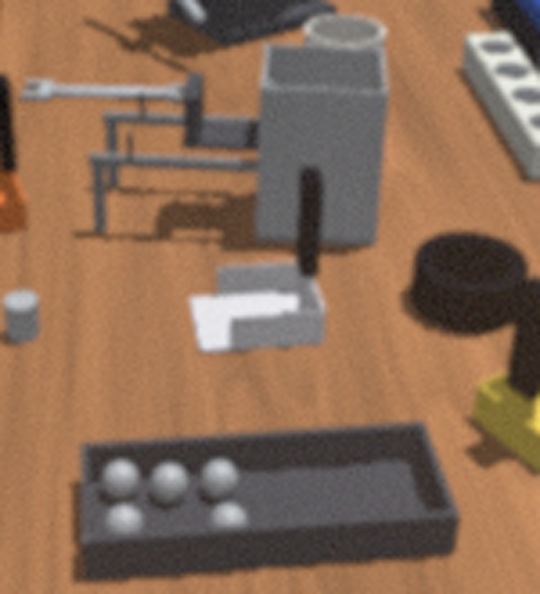

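Call:
{"name": "send_rows", "arguments": {"rows": [{"dx":-0.71,"dy":-0.428,"dz":0.03,"az":0.53,"fingers":-0.2},{"dx":-0.71,"dy":-0.428,"dz":0.03,"az":0.53,"fingers":-0.2},{"dx":-0.71,"dy":-0.428,"dz":0.03,"az":0.53,"fingers":-0.2},{"dx":-0.71,"dy":-0.428,"dz":0.03,"az":0.53,"fingers":-0.2},{"dx":-0.71,"dy":-0.428,"dz":0.03,"az":0.53,"fingers":-0.2},{"dx":-0.71,"dy":-0.428,"dz":0.03,"az":0.53,"fingers":-0.2},{"dx":-0.71,"dy":-0.428,"dz":0.03,"az":0.53,"fingers":-0.2},{"dx":-0.71,"dy":-0.428,"dz":0.03,"az":0.53,"fingers":-0.2},{"dx":-0.71,"dy":-0.428,"dz":0.03,"az":0.53,"fingers":-0.2},{"dx":-0.71,"dy":-0.428,"dz":0.03,"az":0.53,"fingers":-0.2},{"dx":-0.71,"dy":-0.428,"dz":0.03,"az":0.53,"fingers":-0.2},{"dx":-0.71,"dy":-0.428,"dz":0.03,"az":0.53,"fingers":-0.2},{"dx":-0.71,"dy":-0.428,"dz":0.03,"az":0.53,"fingers":-0.2},{"dx":-0.71,"dy":-0.428,"dz":0.03,"az":0.53,"fingers":-0.2},{"dx":-0.71,"dy":-0.428,"dz":0.03,"az":0.53,"fingers":-0.2},{"dx":-0.71,"dy":-0.428,"dz":0.03,"az":0.53,"fingers":-0.2}]}}

```text
validation failed for argument at $.ro...
```

```bash
python3 - <<'E'
from h import *
s=arm.get_state(); print(s['t'],s['eef_pos'],s['joint_positions'],s['opening'],s['force'])
print(rel([.589,.017,.12],tcpR(2.3)),rel([.589,.017,.078],tcpR(2.3)))
E
```

```text
0.1 [0.23162633 0.52604703 0.23076854] [ 1.02200229e+00  1.50906133e-01  1.43793545e+00  1.25331781e-05
  1.55380466e+00 -1.33995405e-01] 0.08545245210739819 [ 0.14087035 -0.06612001 -0.54806989]
[-7.096e-01 -4.290e-01  1.480e-01 -5.000e-04  2.000e-04  5.328e-01] [-7.097e-01 -4.289e-01  2.040e-01 -5.000e-04  2.000e-04  5.328e-01]
```

Call:
{"name": "send_rows", "arguments": {"rows": [{"dx":-0.71,"dy":-0.429,"dz":0.03,"ax":0,"ay":0,"az":0.533,"fingers":-0.2},{"dx":-0.71,"dy":-0.429,"dz":0.03,"ax":0,"ay":0,"az":0.533,"fingers":-0.2},{"dx":-0.71,"dy":-0.429,"dz":0.03,"ax":0,"ay":0,"az":0.533,"fingers":-0.2},{"dx":-0.71,"dy":-0.429,"dz":0.03,"ax":0,"ay":0,"az":0.533,"fingers":-0.2},{"dx":-0.71,"dy":-0.429,"dz":0.03,"ax":0,"ay":0,"az":0.533,"fingers":-0.2},{"dx":-0.71,"dy":-0.429,"dz":0.03,"ax":0,"ay":0,"az":0.533,"fingers":-0.2},{"dx":-0.71,"dy":-0.429,"dz":0.03,"ax":0,"ay":0,"az":0.533,"fingers":-0.2},{"dx":-0.71,"dy":-0.429,"dz":0.03,"ax":0,"ay":0,"az":0.533,"fingers":-0.2},{"dx":-0.71,"dy":-0.429,"dz":0.03,"ax":0,"ay":0,"az":0.533,"fingers":-0.2},{"dx":-0.71,"dy":-0.429,"dz":0.03,"ax":0,"ay":0,"az":0.533,"fingers":-0.2},{"dx":-0.71,"dy":-0.429,"dz":0.03,"ax":0,"ay":0,"az":0.533,"fingers":-0.2},{"dx":-0.71,"dy":-0.429,"dz":0.03,"ax":0,"ay":0,"az":0.533,"fingers":-0.2},{"dx":-0.71,"dy":-0.429,"dz":0.03,"ax":0,"ay":0,"az":0.533,"fingers":-0.2},{"dx":-0.71,"dy":-0.429,"dz":0.03,"ax":0,"ay":0,"az":0.533,"fingers":-0.2},{"dx":-0.71,"dy":-0.429,"dz":0.03,"ax":0,"ay":0,"az":0.533,"fingers":-0.2},{"dx":-0.71,"dy":-0.429,"dz":0.03,"ax":0,"ay":0,"az":0.533,"fingers":-0.2}]}}

```text
t: 1.7
eef_pos: [0.5888, 0.0179, 0.2086]
eef_rot: [-2.176, -2.266, 0.002]
force: [-1.0, -0.3, -0.5]
opening: 0.0509
```

```bash
python3 - <<'E'
from h import *
s=arm.get_state(); print(s['t'],s['eef_pos'],s['joint_positions'],s['opening'],s['force'])
print(rel([.589,.017,.12],tcpR(2.3)),rel([.589,.017,.078],tcpR(2.3)))
E
```

```text
1.7 [0.58883494 0.01792102 0.20861885] [-9.99067815e-02  1.88664519e-01  1.43865083e+00 -7.37754825e-04
  1.51488566e+00 -1.40416597e-01] 0.050862852775012055 [-0.96246319 -0.30400084 -0.48803313]
[-0.0012  0.0003  0.1182 -0.0003  0.0003  0.0002] [-0.0011  0.0003  0.1742 -0.0003  0.0003  0.0002]
```

Call:
{"name": "send_rows", "arguments": {"rows": [{"dx":-0.001,"dy":0,"dz":0.06,"ax":0,"ay":0,"az":0,"fingers":-0.2},{"dx":-0.001,"dy":0,"dz":0.1,"ax":0,"ay":0,"az":0,"fingers":-0.2},{"dx":-0.001,"dy":0,"dz":0.14,"ax":0,"ay":0,"az":0,"fingers":-0.2},{"dx":-0.001,"dy":0,"dz":0.16,"ax":0,"ay":0,"az":0,"fingers":-0.2},{"dx":-0.001,"dy":0,"dz":0.174,"ax":0,"ay":0,"az":0,"fingers":-0.2},{"dx":-0.001,"dy":0,"dz":0.174,"ax":0,"ay":0,"az":0,"fingers":-0.2},{"dx":-0.001,"dy":0,"dz":0.174,"ax":0,"ay":0,"az":0,"fingers":-0.2},{"dx":-0.001,"dy":0,"dz":0.174,"ax":0,"ay":0,"az":0,"fingers":1},{"dx":-0.001,"dy":0,"dz":0.174,"ax":0,"ay":0,"az":0,"fingers":1},{"dx":-0.001,"dy":0,"dz":0.174,"ax":0,"ay":0,"az":0,"fingers":1},{"dx":-0.001,"dy":0,"dz":0.174,"ax":0,"ay":0,"az":0,"fingers":1},{"dx":-0.001,"dy":0,"dz":0.174,"ax":0,"ay":0,"az":0,"fingers":1},{"dx":-0.001,"dy":0,"dz":0.174,"ax":0,"ay":0,"az":0,"fingers":1},{"dx":-0.001,"dy":0,"dz":0.174,"ax":0,"ay":0,"az":0,"fingers":1}], "force": 90}}

```text
t: 3.1
eef_pos: [0.5893, 0.0171, 0.079]
eef_rot: [2.175, 2.265, 0.0]
force: [-0.0, 0.9, 6.5]
opening: 0.0131
```

```bash
python3 - <<'E'
from h import *
s=arm.get_state(); print(s['t'],s['eef_pos'],s['joint_positions'],s['opening'],s['force'])
p=s['eef_pos']; d=p[2]
print('up',rel([p[0],p[1],.2],tcpR(2.3)))
# over tray: scoop origin at tray x=+0.062 -> handle +.094
cy=np.radians(.9);e=np.array([np.cos(cy),np.sin(cy)]);T=np.array([.5299,-.2002])
h=T+e*.094; print(h,rel([*h,.2],tcpR(.9)))
E
```

```text
3.1 [0.58930172 0.01706722 0.07902327] [-1.01328763e-01  2.75099555e-01  1.60396547e+00 -6.81114104e-04
  1.26153657e+00 -1.41671313e-01] 0.013081158667325215 [-0.04238965  0.86989435  6.53381993]
up [-1.000e-04  1.000e-04 -1.613e-01  4.000e-04  4.000e-04  2.000e-04]
[ 0.6238884  -0.19872351] [-0.2895  0.0346 -0.161   0.0004  0.0004  0.0119]
```

Call:
{"name": "send_rows", "arguments": {"rows": [{"dx":0,"dy":0,"dz":-0.03,"ax":0,"ay":0,"az":0,"fingers":1},{"dx":0,"dy":0,"dz":-0.08,"ax":0,"ay":0,"az":0,"fingers":1},{"dx":0,"dy":0,"dz":-0.13,"ax":0,"ay":0,"az":0,"fingers":1},{"dx":-0.05,"dy":0.01,"dz":-0.16,"ax":0,"ay":0,"az":0.012,"fingers":1},{"dx":-0.1,"dy":0.015,"dz":-0.16,"ax":0,"ay":0,"az":0.012,"fingers":1},{"dx":-0.15,"dy":0.02,"dz":-0.16,"ax":0,"ay":0,"az":0.012,"fingers":1},{"dx":-0.2,"dy":0.03,"dz":-0.16,"ax":0,"ay":0,"az":0.012,"fingers":1},{"dx":-0.25,"dy":0.035,"dz":-0.16,"ax":0,"ay":0,"az":0.012,"fingers":1},{"dx":-0.29,"dy":0.035,"dz":-0.16,"ax":0,"ay":0,"az":0.012,"fingers":1},{"dx":-0.29,"dy":0.035,"dz":-0.16,"ax":0,"ay":0,"az":0.012,"fingers":1},{"dx":-0.29,"dy":0.035,"dz":-0.16,"ax":0,"ay":0,"az":0.012,"fingers":1}]}}

```text
t: 4.2
eef_pos: [0.624, -0.1996, 0.1988]
eef_rot: [2.205, 2.237, -0.0]
force: [-0.0, -0.4, -1.8]
opening: 0.0131
```

```bash
python3 - <<'E'
from h import *
s=arm.get_state(); print(s['t'],s['eef_pos'],s['opening'],s['force'])
im,d=snap('top','t1');P=world('top',d)
im2,d2=snap('side','s1');Q=world('side',d2)
cy=np.radians(.9);e=np.array([np.cos(cy),np.sin(cy)]);T=np.array([.5299,-.2002]);n=np.array([-e[1],e[0]])
for W in(P,Q):
    p=W.reshape(-1,3); m=(p[:,2]>.11)&(p[:,2]<.165)&(np.abs(p[:,0]-.59)<.1)&(np.abs(p[:,1]+.2)<.07); p=p[m]
    q=np.c_[(p[:,:2]-T)@e,(p[:,:2]-T)@n]
    print(cv2.minAreaRect(q.astype(np.float32)), np.percentile(p[:,2],[2,10,50,98]), q.min(0),q.max(0))
g=np.hstack([cv2.resize(im[110:270,270:370,::-1],None,fx=3.6,fy=3.6),cv2.resize(im2[190:350,190:310,::-1],None,fx=3.6,fy=3.6)]); cv2.imwrite('pics/c1.png',g)
for z in(.12,.0835):print(rel([.6239,-.1987,z],tcpR(.9)))
E
```

```text
4.2 [ 0.62400334 -0.19964308  0.1988367 ] 0.013099069657156355 [-0.02486105 -0.38364559 -1.81806726]Traceback (most recent call last):
  File "<stdin>", line 9, in <module>
    return _quantile_unchecked(
        a, q, axis, out, overwrite_input, method, keepdims, weights)
    return _ureduce(a,
                    func=_quantile_ureduce_func,
    ...<5 lines>...
                    overwrite_input=overwrite_input,
                    method=method)
    r = func(a, **kwargs)
    result = _quantile(arr,
                       quantiles=q,
    ...<2 lines>...
                       out=out,
                       weights=wgt)
    slices_having_nans = np.isnan(arr[-1, ...])
                                  ~~~^^^^^^^^^
IndexError: index -1 is out of bounds for axis 0 with size 0
```

```bash
python3 - <<'E'
from h import *
A=np.load('pics/t1.npz');B=np.load('pics/s1.npz');im,im2=A['im'],B['im'];Q=world('side',B['d'])
cy=np.radians(.9);e=np.array([np.cos(cy),np.sin(cy)]);T=np.array([.5299,-.2002]);n=np.array([-e[1],e[0]])
p=Q.reshape(-1,3); m=(p[:,2]>.11)&(p[:,2]<.165)&(np.abs(p[:,0]-.59)<.1)&(np.abs(p[:,1]+.2)<.07); p=p[m]
q=np.c_[(p[:,:2]-T)@e,(p[:,:2]-T)@n]
print(len(q),cv2.minAreaRect(q.astype(np.float32)), np.percentile(p[:,2],[2,10,50,98]), q.min(0),q.max(0))
g=np.hstack([cv2.resize(im[110:270,270:370,::-1],None,fx=3.6,fy=3.6),cv2.resize(im2[190:350,190:310,::-1],None,fx=3.6,fy=3.6)]); cv2.imwrite('pics/c1.png',g)
for z in(.12,.0835):print(rel([.6239,-.1987,z],tcpR(.9)))
E
```

```text
1326 ((0.05428332835435867, -0.0006531141698360443), (0.09567775577306747, 0.07561307400465012), 0.18781140446662903) [0.12020574 0.12101565 0.12834343 0.15248319] [ 0.00644191 -0.03843091] [0.10223481 0.03718157]
[-3.000e-04 -5.000e-04  1.057e-01  4.000e-04  2.000e-04  1.000e-04]
[-3.000e-04 -5.000e-04  1.543e-01  4.000e-04  2.000e-04  1.000e-04]
```

View pics/c1.png

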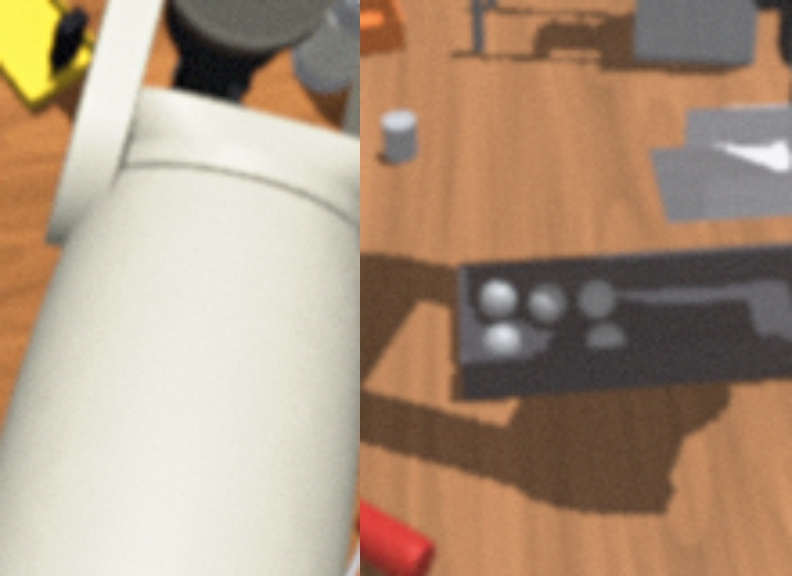

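Call:
{"name": "send_rows", "arguments": {"rows": [{"dx":0,"dy":0,"dz":0.05,"ax":0,"ay":0,"az":0,"fingers":1},{"dx":0,"dy":0,"dz":0.09,"ax":0,"ay":0,"az":0,"fingers":1},{"dx":0,"dy":0,"dz":0.11,"ax":0,"ay":0,"az":0,"fingers":1},{"dx":0,"dy":0,"dz":0.125,"ax":0,"ay":0,"az":0,"fingers":1},{"dx":0,"dy":0,"dz":0.14,"ax":0,"ay":0,"az":0,"fingers":1},{"dx":0,"dy":0,"dz":0.15,"ax":0,"ay":0,"az":0,"fingers":1},{"dx":0,"dy":0,"dz":0.154,"ax":0,"ay":0,"az":0,"fingers":1},{"dx":0,"dy":0,"dz":0.154,"ax":0,"ay":0,"az":0,"fingers":1},{"dx":0,"dy":0,"dz":0.154,"ax":0,"ay":0,"az":0,"fingers":1}]}}

```text
t: 5.2
eef_pos: [0.6246, -0.1986, 0.0844]
eef_rot: [2.203, 2.238, 0.001]
force: [0.1, -0.1, -1.9]
opening: 0.0128
```

```bash
python3 - <<'E'
from h import *
s=arm.get_state(); print(s['t'],s['eef_pos'],s['opening'],s['force'],s['torque'])
cy=np.radians(.9);e=np.array([np.cos(cy),np.sin(cy)]);
# lip at .0064-> slide .1 then to wall .115
for sl in(.06,.1,.112,.118):print(sl,rel([*(s['eef_pos'][:2]-e*sl),.0835],tcpR(.9)))
E
```

```text
5.2 [ 0.62455363 -0.19862955  0.08439029] 0.012814004714017557 [ 0.06232024 -0.05530335 -1.8727392 ] [-0.02627704 -0.03230162  0.00216909]
0.06 [ 0.     -0.08    0.0011  0.0008  0.0004  0.    ]
0.1 [ 0.     -0.1333  0.001   0.0008  0.0004  0.    ]
0.112 [ 0.     -0.1493  0.001   0.0008  0.0004  0.    ]
0.118 [ 0.     -0.1573  0.0009  0.0008  0.0004  0.    ]
```

Call:
{"name": "send_rows", "arguments": {"rows": [{"dx":0,"dy":-0.01,"dz":0.0015,"ax":0,"ay":0,"az":0,"fingers":1},{"dx":0,"dy":-0.02,"dz":0.0015,"ax":0,"ay":0,"az":0,"fingers":1},{"dx":0,"dy":-0.026,"dz":0.0015,"ax":0,"ay":0,"az":0,"fingers":1},{"dx":0,"dy":-0.032,"dz":0.0015,"ax":0,"ay":0,"az":0,"fingers":1},{"dx":0,"dy":-0.038,"dz":0.0015,"ax":0,"ay":0,"az":0,"fingers":1},{"dx":0,"dy":-0.044,"dz":0.0015,"ax":0,"ay":0,"az":0,"fingers":1},{"dx":0,"dy":-0.05,"dz":0.0015,"ax":0,"ay":0,"az":0,"fingers":1},{"dx":0,"dy":-0.056,"dz":0.0015,"ax":0,"ay":0,"az":0,"fingers":1},{"dx":0,"dy":-0.062,"dz":0.0015,"ax":0,"ay":0,"az":0,"fingers":1},{"dx":0,"dy":-0.068,"dz":0.0015,"ax":0,"ay":0,"az":0,"fingers":1},{"dx":0,"dy":-0.074,"dz":0.0015,"ax":0,"ay":0,"az":0,"fingers":1},{"dx":0,"dy":-0.08,"dz":0.0015,"ax":0,"ay":0,"az":0,"fingers":1},{"dx":0,"dy":-0.086,"dz":0.0015,"ax":0,"ay":0,"az":0,"fingers":1},{"dx":0,"dy":-0.092,"dz":0.0015,"ax":0,"ay":0,"az":0,"fingers":1},{"dx":0,"dy":-0.098,"dz":0.0015,"ax":0,"ay":0,"az":0,"fingers":1},{"dx":0,"dy":-0.104,"dz":0.0015,"ax":0,"ay":0,"az":0,"fingers":1},{"dx":0,"dy":-0.11,"dz":0.0015,"ax":0,"ay":0,"az":0,"fingers":1},{"dx":0,"dy":-0.11,"dz":0.0015,"ax":0,"ay":0,"az":0,"fingers":1}]}}

```text
t: 7.0
eef_pos: [0.5415, -0.2, 0.0831]
eef_rot: [2.203, 2.238, 0.0]
force: [-1.0, -0.2, -2.0]
opening: 0.0133
```

```bash
python3 - <<'E'
from h import *
s=arm.get_state(); print(s['t'],s['eef_pos'],s['opening'],s['force'],s['torque'])
im,d=snap('side','s2')
cv2.imwrite('pics/c2.png',cv2.resize(im[230:320,195:345,::-1],None,fx=5,fy=5,interpolation=cv2.INTER_CUBIC))
E
```

```text
7.0 [ 0.54149957 -0.19995038  0.08313751] 0.013256457508600024 [-0.9754737  -0.16245559 -2.01868827] [0.01999069 0.11022702 0.04481632]
```

View pics/c2.png

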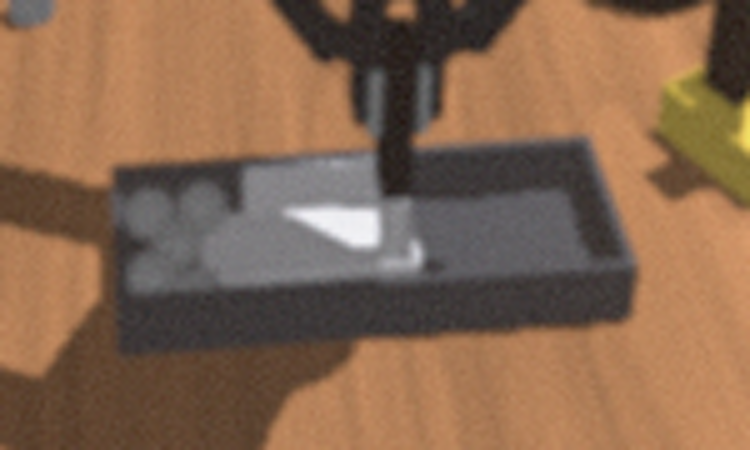

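Call:
{"name": "send_rows", "arguments": {"rows": [{"dx":0,"dy":-0.006,"dz":0,"ax":0,"ay":0,"az":0,"fingers":1},{"dx":0,"dy":-0.012,"dz":0,"ax":0,"ay":0,"az":0,"fingers":1},{"dx":0,"dy":-0.016,"dz":0,"ax":0,"ay":0,"az":0,"fingers":1},{"dx":0,"dy":-0.02,"dz":0,"ax":0,"ay":0,"az":0,"fingers":1},{"dx":0,"dy":-0.024,"dz":0,"ax":0,"ay":0,"az":0,"fingers":1},{"dx":0,"dy":-0.028,"dz":0,"ax":0,"ay":0,"az":0,"fingers":1},{"dx":0,"dy":-0.032,"dz":0,"ax":0,"ay":0,"az":0,"fingers":1},{"dx":0,"dy":-0.036,"dz":0,"ax":0,"ay":0,"az":0,"fingers":1},{"dx":0,"dy":-0.036,"dz":0,"ax":0,"ay":0,"az":0,"fingers":1}]}}

```text
t: 7.95
eef_pos: [0.5143, -0.2004, 0.0831]
eef_rot: [2.203, 2.238, 0.0]
force: [2.3, -0.8, 1.7]
opening: 0.0132
```

```bash
python3 - <<'E'
from h import *
s=arm.get_state(); print(s['t'],s['eef_pos'],s['opening'],s['force'],s['torque'])
E
```

```text
7.95 [ 0.51430866 -0.20037627  0.08310004] 0.013191391073632716 [ 2.34014487 -0.82822711  1.67747526] [-0.06883554 -0.31629078  0.00081152]
```

Call:
{"name": "send_rows", "arguments": {"rows": [{"dx":0,"dy":-0.004,"dz":0,"ax":0,"ay":0,"az":0,"fingers":1},{"dx":0,"dy":-0.007,"dz":0,"ax":0,"ay":0,"az":0,"fingers":1},{"dx":0,"dy":-0.007,"dz":0,"ax":0,"ay":0,"az":0,"fingers":1}]}}

```text
t: 8.25
eef_pos: [0.5088, -0.2005, 0.0831]
eef_rot: [2.203, 2.238, -0.0]
force: [2.3, 0.6, 2.2]
opening: 0.0132
```

```bash
python3 - <<'E'
from h import *
s=arm.get_state(); print(s['t'],s['eef_pos'],s['opening'],s['force'],s['torque'])
im,d=snap('side','s3')
cv2.imwrite('pics/c3.png',cv2.resize(im[230:320,195:345,::-1],None,fx=5,fy=5,interpolation=cv2.INTER_CUBIC))
E
```

```text
8.25 [ 0.50876137 -0.20045365  0.08307269] 0.013193449181898667 [2.3153154  0.58570239 2.1801143 ] [-0.02595681 -0.32026589 -0.05252586]
```

View pics/c3.png

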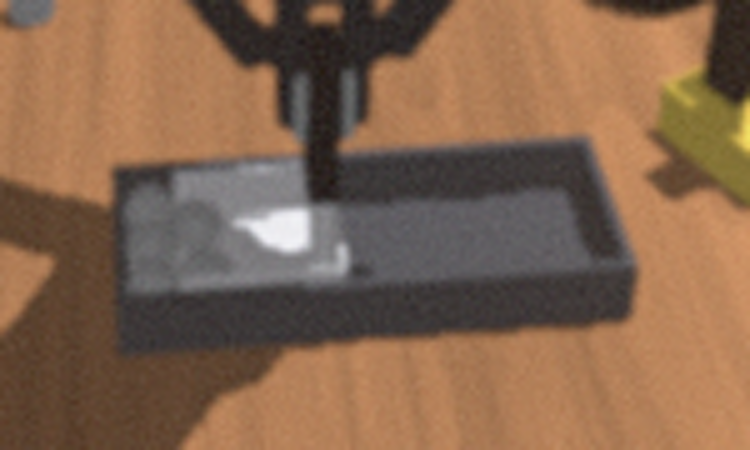

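Call:
{"name": "send_rows", "arguments": {"rows": [{"dx":0,"dy":0.0055,"dz":-0.0017,"ax":0.025,"ay":0,"az":0,"fingers":1},{"dx":0,"dy":0.011,"dz":-0.002,"ax":0.05,"ay":0,"az":0,"fingers":1},{"dx":0,"dy":0.0165,"dz":-0.002,"ax":0.075,"ay":0,"az":0,"fingers":1},{"dx":0,"dy":0.022,"dz":-0.0015,"ax":0.1,"ay":0,"az":0,"fingers":1},{"dx":0,"dy":0.0275,"dz":-0.001,"ax":0.125,"ay":0,"az":0,"fingers":1},{"dx":0,"dy":0.0275,"dz":-0.001,"ax":0.125,"ay":0,"az":0,"fingers":1},{"dx":0,"dy":0.0275,"dz":-0.001,"ax":0.125,"ay":0,"az":0,"fingers":1},{"dx":0,"dy":0.0275,"dz":-0.006,"ax":0.125,"ay":0,"az":0,"fingers":1},{"dx":0,"dy":0.0275,"dz":-0.014,"ax":0.125,"ay":0,"az":0,"fingers":1},{"dx":0,"dy":0.0275,"dz":-0.025,"ax":0.125,"ay":0,"az":0,"fingers":1},{"dx":0,"dy":0.0275,"dz":-0.04,"ax":0.125,"ay":0,"az":0,"fingers":1},{"dx":0,"dy":0.0275,"dz":-0.06,"ax":0.125,"ay":0,"az":0,"fingers":1},{"dx":0,"dy":0.0275,"dz":-0.08,"ax":0.125,"ay":0,"az":0,"fingers":1},{"dx":0,"dy":0.0275,"dz":-0.1,"ax":0.125,"ay":0,"az":0,"fingers":1},{"dx":0,"dy":0.0275,"dz":-0.12,"ax":0.125,"ay":0,"az":0,"fingers":1},{"dx":0,"dy":0.0275,"dz":-0.12,"ax":0.125,"ay":0,"az":0,"fingers":1}]}}

```text
t: 9.9
eef_pos: [0.5301, -0.2004, 0.1756]
eef_rot: [-2.07, -2.101, 0.275]
force: [0.3, 0.4, -4.9]
opening: 0.0128
```

```bash
python3 - <<'E'
from h import *
s=arm.get_state(); print(s['t'],s['eef_pos'],s['opening'],s['force'],s['torque'])
im,d=snap('side','s4')
cv2.imwrite('pics/c4.png',cv2.resize(im[180:320,175:345,::-1],None,fx=4,fy=4,interpolation=cv2.INTER_CUBIC))
E
```

```text
9.9 [ 0.53011303 -0.20040511  0.17562904] 0.012770526020778734 [ 0.25425993  0.44570825 -4.87188167] [ 0.01035361 -0.42607887  0.05534667]
```

View pics/c4.png

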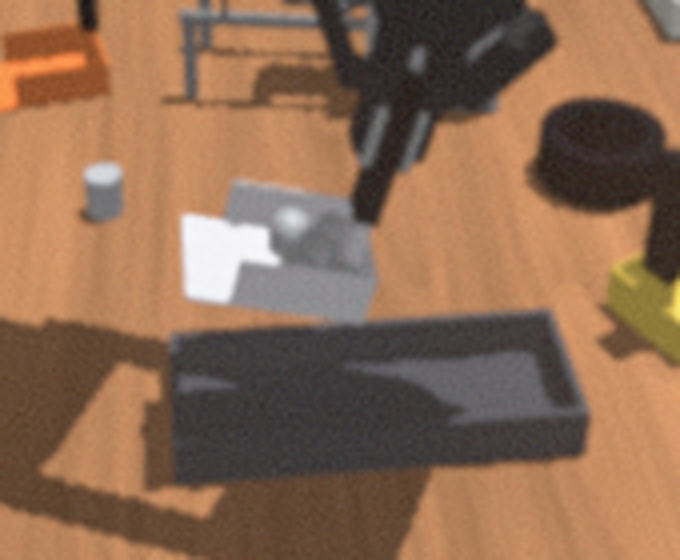

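```bash
cat >> h.py <<'E'
def pour(lipx,lipz,th,yaw=-9.5,H=(.6239,.1717)):
    y=np.radians(yaw); e=np.array([np.cos(y),np.sin(y)]); t=np.radians(th)
    a=lipx+.087*np.cos(t)-.079*np.sin(t); return [*(np.array(H)+e*a),lipz+.087*np.sin(t)+.079*np.cos(t)],tcpR(yaw,th)
E
python3 - <<'E'
from h import *
s=arm.get_state();p=s['eef_pos']
R=Ro.from_rotvec(s['eef_rot'])
for z in (.22,.31): print('up',rel([p[0],p[1],z],R))
P,RR=pour(.022,.235,-15); print(P)
print(rel(P,RR)); P2,RR=pour(.022,.19,-15); print(P2,rel(P2,RR))
a=np.array([p[0],p[1],.31]);b=np.array(P)
for f in np.linspace(.1,1,10): print(round(f,1),rel(a+(b-a)*f,tcpR(.9-10.4*f,-15)))
E
```

```text
up [-0.0001 -0.0157 -0.0592  0.      0.      0.    ]
up [-0.0003 -0.0465 -0.1751  0.      0.      0.    ]
[np.float64(0.7486476234553913), np.float64(0.15082440721426832), np.float64(0.2887908833529171)]
[ 0.4633  0.2496 -0.2253  0.0011  0.0231  0.0834]
[np.float64(0.7486476234553913), np.float64(0.15082440721426832), np.float64(0.2437908833529171)] [ 0.4634  0.265  -0.1673  0.0011  0.0231  0.0834]
0.1 [ 0.0461 -0.0169 -0.1801  0.001   0.0029  0.0081]
0.2 [ 0.0924  0.0127 -0.1852  0.001   0.0052  0.0165]
0.3 [ 0.1388  0.0423 -0.1902  0.0011  0.0074  0.0248]
0.4 [ 0.1851  0.0719 -0.1952  0.0011  0.0096  0.0332]
0.5 [ 0.2315  0.1015 -0.2002  0.0011  0.0119  0.0416]
0.6 [ 0.2779  0.1311 -0.2052  0.0011  0.0141  0.0499]
0.7 [ 0.3242  0.1608 -0.2102  0.0011  0.0163  0.0583]
0.8 [ 0.3706  0.1904 -0.2153  0.0011  0.0186  0.0667]
0.9 [ 0.4169  0.22   -0.2203  0.0011  0.0208  0.0751]
1.0 [ 0.4633  0.2496 -0.2253  0.0011  0.0231  0.0834]
```

Call:
{"name": "send_rows", "arguments": {"rows": [{"dx":0,"dy":-0.006,"dz":-0.02,"ax":0,"ay":0,"az":0,"fingers":1},{"dx":0,"dy":-0.015,"dz":-0.055,"ax":0,"ay":0,"az":0,"fingers":1},{"dx":0,"dy":-0.025,"dz":-0.1,"ax":0,"ay":0,"az":0,"fingers":1},{"dx":0.01,"dy":-0.035,"dz":-0.14,"ax":0,"ay":0,"az":0,"fingers":1},{"dx":0.03,"dy":-0.03,"dz":-0.165,"ax":0.001,"ay":0.002,"az":0.005,"fingers":1},{"dx":0.06,"dy":-0.01,"dz":-0.18,"ax":0.001,"ay":0.003,"az":0.01,"fingers":1},{"dx":0.092,"dy":0.013,"dz":-0.185,"ax":0.001,"ay":0.005,"az":0.0165,"fingers":1},{"dx":0.139,"dy":0.042,"dz":-0.19,"ax":0.001,"ay":0.007,"az":0.025,"fingers":1},{"dx":0.185,"dy":0.072,"dz":-0.195,"ax":0.001,"ay":0.01,"az":0.033,"fingers":1},{"dx":0.231,"dy":0.101,"dz":-0.2,"ax":0.001,"ay":0.012,"az":0.042,"fingers":1},{"dx":0.278,"dy":0.131,"dz":-0.205,"ax":0.001,"ay":0.014,"az":0.05,"fingers":1},{"dx":0.324,"dy":0.161,"dz":-0.21,"ax":0.001,"ay":0.016,"az":0.058,"fingers":1},{"dx":0.371,"dy":0.19,"dz":-0.215,"ax":0.001,"ay":0.019,"az":0.067,"fingers":1},{"dx":0.408,"dy":0.214,"dz":-0.219,"ax":0.001,"ay":0.02,"az":0.073,"fingers":1},{"dx":0.44,"dy":0.235,"dz":-0.223,"ax":0.001,"ay":0.022,"az":0.079,"fingers":1},{"dx":0.463,"dy":0.25,"dz":-0.225,"ax":0.001,"ay":0.023,"az":0.083,"fingers":1},{"dx":0.463,"dy":0.25,"dz":-0.225,"ax":0.001,"ay":0.023,"az":0.083,"fingers":1},{"dx":0.463,"dy":0.25,"dz":-0.225,"ax":0.001,"ay":0.023,"az":0.083,"fingers":1}]}}

```text
t: 11.75
eef_pos: [0.7489, 0.1508, 0.2878]
eef_rot: [-2.235, -1.895, 0.251]
force: [0.1, -0.7, -3.7]
opening: 0.0133
```

```bash
python3 - <<'E'
from h import *
s=arm.get_state(); print(s['t'],s['eef_pos'],s['joint_positions'],s['force'],s['torque'])
print(pour(.022,.235,-15)[0])
im,d=snap('side','s5');Q=world('side',d)
y=np.radians(-9.5);e=np.array([np.cos(y),np.sin(y)]);n=np.array([-e[1],e[0]]);H=np.array([.6239,.1717])
p=Q.reshape(-1,3);q=np.c_[(p[:,:2]-H)@e,(p[:,:2]-H)@n,p[:,2]]
m=(q[:,2]>.19)&(q[:,2]<.26)&(abs(q[:,0]-.06)<.07)&(abs(q[:,1])<.06);print(q[m].min(0),q[m].max(0))
r=q[(q[:,2]>.137)&(q[:,2]<.152)&(abs(q[:,0])<.08)&(abs(q[:,1])<.07)];print('rim',np.percentile(r,[1,99],axis=0))
cv2.imwrite('pics/c5.png',cv2.resize(im[90:230,195:345,::-1],None,fx=4,fy=4,interpolation=cv2.INTER_CUBIC))
L=[(-15,.190),(-12,.180),(-9,.173),(-6,.167),(-3,.161),(0,.157),(2,.156),(4,.155),(6,.154),(8,.153),(10,.152),(12,.151),(14,.15),(17,.149),(20,.149),(25,.148),(30,.148),(36,.148),(42,.148)]
for th,z in L: print(th,rel(*pour(.022,z,th)))
E
```

```text
11.75 [0.74888765 0.15080267 0.28781167] [0.07231461 0.81267905 0.39748351 0.07411465 2.18611778 0.27157928] [ 0.11010821 -0.69629056 -3.65049576] [-0.04586149 -0.50361796  0.02529639]
[np.float64(0.7486476234553913), np.float64(0.15082440721426832), np.float64(0.2887908833529171)]
[ 0.02185378 -0.04056302  0.21080339] [0.12469771 0.03917978 0.25941589]
rim [[-0.05129895 -0.04824026  0.13712364]
 [ 0.05068367  0.04583452  0.14594974]]
-15 [ 0.0007  0.0152  0.0575 -0.0002  0.0003  0.0004]
-12 [ 0.0007  0.0129  0.0644 -0.0252  0.0002  0.0004]
-9 [ 0.0007  0.0094  0.0678 -0.0502  0.0002  0.0004]
-6 [ 0.0007  0.0052  0.0702 -0.0752  0.0002  0.0004]
-3 [ 0.0008  0.0007  0.073  -0.1002  0.0002  0.0004]
0 [ 0.0008 -0.0047  0.0735 -0.1252  0.0002  0.0004]
2 [ 0.0008 -0.009   0.072  -0.1419  0.0002  0.0005]
4 [ 0.0008 -0.0134  0.0705 -0.1586  0.0002  0.0005]
6 [ 0.0008 -0.0179  0.0693 -0.1752  0.0002  0.0005]
8 [ 0.0008 -0.0225  0.0682 -0.1919  0.0002  0.0005]
10 [ 8.000e-04 -2.710e-02  6.730e-02 -2.086e-01  2.000e-04  5.000e-04]
12 [ 8.000e-04 -3.180e-02  6.650e-02 -2.252e-01  2.000e-04  5.000e-04]
14 [ 8.000e-04 -3.670e-02  6.600e-02 -2.419e-01  1.000e-04  5.000e-04]
17 [ 8.000e-04 -4.410e-02  6.480e-02 -2.669e-01  1.000e-04  5.000e-04]
20 [ 8.000e-04 -5.210e-02  6.280e-02 -2.919e-01  1.000e-04  5.000e-04]
25 [ 8.000e-04 -6.520e-02  6.170e-02 -3.336e-01  1.000e-04  5.000e-04]
30 [ 8.000e-04 -7.880e-02  6.040e-02 -3.752e-01  1.000e-04  5.000e-04]
36 [ 8.000e-04 -9.520e-02  6.050e-02 -4.252e-01  1.000e-04  5.000e-04]
42 [ 0.0008 -0.1115  0.0623 -0.4752  0.      0.0005]
```

View pics/c5.png

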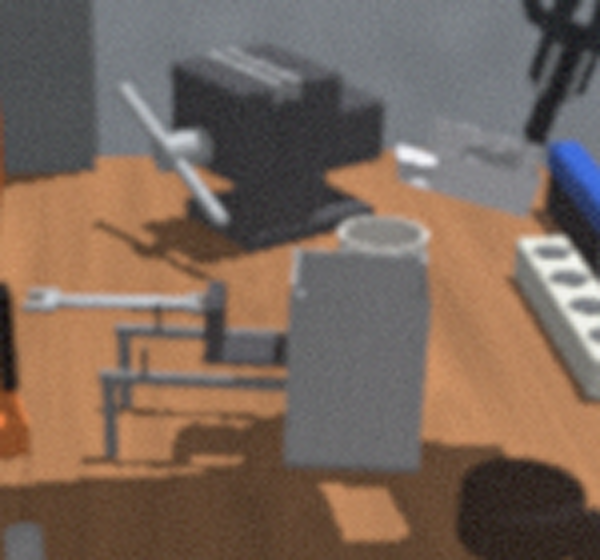

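Call:
{"name": "send_rows", "arguments": {"rows": [{"dx":0.0005,"dy":0.007,"dz":0.025,"ax":0,"ay":0,"az":0,"fingers":1},{"dx":0.0005,"dy":0.015,"dz":0.055,"ax":0,"ay":0,"az":0,"fingers":1},{"dx":0.0005,"dy":0.013,"dz":0.064,"ax":-0.025,"ay":0,"az":0,"fingers":1},{"dx":0.0005,"dy":0.0095,"dz":0.068,"ax":-0.05,"ay":0,"az":0,"fingers":1},{"dx":0.0005,"dy":0.005,"dz":0.07,"ax":-0.075,"ay":0,"az":0,"fingers":1},{"dx":0.0005,"dy":0.0005,"dz":0.073,"ax":-0.1,"ay":0,"az":0,"fingers":1},{"dx":0.0005,"dy":-0.0045,"dz":0.0735,"ax":-0.125,"ay":0,"az":0,"fingers":1},{"dx":0.0005,"dy":-0.009,"dz":0.072,"ax":-0.142,"ay":0,"az":0,"fingers":1},{"dx":0.0005,"dy":-0.0135,"dz":0.0705,"ax":-0.158,"ay":0,"az":0,"fingers":1},{"dx":0.0005,"dy":-0.018,"dz":0.069,"ax":-0.175,"ay":0,"az":0,"fingers":1},{"dx":0.0005,"dy":-0.0225,"dz":0.068,"ax":-0.192,"ay":0,"az":0,"fingers":1},{"dx":0.0005,"dy":-0.027,"dz":0.067,"ax":-0.209,"ay":0,"az":0,"fingers":1},{"dx":0.0005,"dy":-0.032,"dz":0.0665,"ax":-0.225,"ay":0,"az":0,"fingers":1},{"dx":0.0005,"dy":-0.037,"dz":0.066,"ax":-0.242,"ay":0,"az":0,"fingers":1},{"dx":0.0005,"dy":-0.044,"dz":0.065,"ax":-0.267,"ay":0,"az":0,"fingers":1},{"dx":0.0005,"dy":-0.052,"dz":0.063,"ax":-0.292,"ay":0,"az":0,"fingers":1},{"dx":0.0005,"dy":-0.065,"dz":0.0615,"ax":-0.333,"ay":0,"az":0,"fingers":1},{"dx":0.0005,"dy":-0.079,"dz":0.0605,"ax":-0.375,"ay":0,"az":0,"fingers":1},{"dx":0.0005,"dy":-0.095,"dz":0.0605,"ax":-0.425,"ay":0,"az":0,"fingers":1},{"dx":0.0005,"dy":-0.095,"dz":0.0605,"ax":-0.425,"ay":0,"az":0,"fingers":1}]}}

```text
t: 13.8
eef_pos: [0.6659, 0.1634, 0.2627]
eef_rot: [1.988, 1.686, 0.548]
force: [1.4, 1.0, -3.0]
opening: 0.0126
```

```bash
python3 - <<'E'
from h import *
s=arm.get_state(); print(s['t'],s['eef_pos'],s['joint_positions'],s['force'],s['torque'])
im,d=snap('side','s6')
im2,d2=snap('top','t6')
cv2.imwrite('pics/c6.png',np.hstack([cv2.resize(im[90:230,195:345,::-1],(428,400),interpolation=cv2.INTER_CUBIC),cv2.resize(im2[120:240,140:250,::-1],(366,400),interpolation=cv2.INTER_CUBIC)]))
R=Ro.from_rotvec(s['eef_rot'])
print('up',rel(s['eef_pos']+[0,0,.08],R), rel(*pour(.022,.235,0)))
# back to scoop start: yaw 2.3
P=[.5893,.0171]
for z in(.24,.12,.0795):print(z,rel([*P,z],tcpR(2.3)))
E
```

```text
13.8 [0.66588927 0.16340829 0.2626536 ] [ 0.2372434   0.04123644  1.61828445 -0.29604388  0.91326126  0.51431114] [ 1.40489377  0.96190101 -2.99033893] [0.02943342 0.4571078  0.00371368]
up [-0.0005  0.0587 -0.0866 -0.0007 -0.0001 -0.0005] [ 1.100e-03  1.077e-01 -3.800e-03  2.999e-01 -1.000e-04  4.000e-04]
0.24 [-0.2096 -0.0774 -0.0162  0.2989  0.0308 -0.0947]
0.12 [-0.2096 -0.1714  0.1133  0.2989  0.0308 -0.0947]
0.0795 [-0.2096 -0.2031  0.157   0.2989  0.0308 -0.0947]
```

View pics/c6.png

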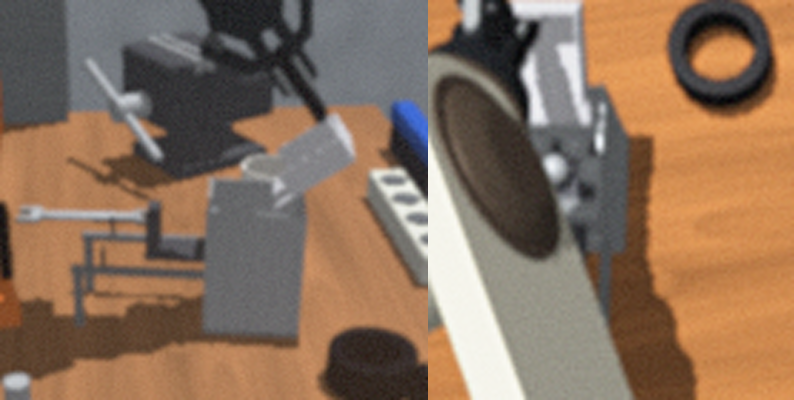

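Call:
{"name": "send_rows", "arguments": {"rows": [{"dx":0,"dy":0.01,"dz":-0.015,"ax":0,"ay":0,"az":0,"fingers":1},{"dx":0,"dy":0.03,"dz":-0.045,"ax":-0.02,"ay":0,"az":0,"fingers":1},{"dx":0,"dy":0.059,"dz":-0.087,"ax":-0.04,"ay":0,"az":0,"fingers":1},{"dx":0,"dy":0.059,"dz":-0.087,"ax":-0.04,"ay":0,"az":0,"fingers":1},{"dx":0,"dy":0.059,"dz":-0.087,"ax":0,"ay":0,"az":0,"fingers":1},{"dx":0,"dy":0.059,"dz":-0.087,"ax":0.05,"ay":0,"az":0,"fingers":1},{"dx":0,"dy":0.07,"dz":-0.08,"ax":0.1,"ay":0,"az":0,"fingers":1},{"dx":-0.02,"dy":0.07,"dz":-0.07,"ax":0.16,"ay":0,"az":0,"fingers":1},{"dx":-0.05,"dy":0.04,"dz":-0.07,"ax":0.22,"ay":0.01,"az":-0.03,"fingers":1},{"dx":-0.1,"dy":0,"dz":-0.06,"ax":0.28,"ay":0.02,"az":-0.06,"fingers":1},{"dx":-0.15,"dy":-0.04,"dz":-0.04,"ax":0.299,"ay":0.031,"az":-0.095,"fingers":1},{"dx":-0.21,"dy":-0.077,"dz":-0.016,"ax":0.299,"ay":0.031,"az":-0.095,"fingers":1},{"dx":-0.21,"dy":-0.077,"dz":-0.016,"ax":0.299,"ay":0.031,"az":-0.095,"fingers":1},{"dx":-0.21,"dy":-0.077,"dz":-0.016,"ax":0.299,"ay":0.031,"az":-0.095,"fingers":1},{"dx":-0.21,"dy":-0.077,"dz":-0.016,"ax":0.299,"ay":0.031,"az":-0.095,"fingers":1}]}}

```text
t: 15.4
eef_pos: [0.5905, 0.0171, 0.242]
eef_rot: [2.174, 2.265, 0.003]
force: [-0.0, 0.5, 0.0]
opening: 0.0131
```

```bash
python3 - <<'E'
from h import *
s=arm.get_state(); print(s['t'],s['eef_pos'],s['opening'],s['force'],s['torque'])
P=[.5893,.0171]
for z in(.12,.085,.0795):print(z,rel([*P,z],tcpR(2.3)))
E
```

```text
15.4 [0.59053805 0.0171304  0.24196846] 0.013076437968869764 [-0.0206719   0.47402664  0.03924934] [ 0.04097888 -0.05411109 -0.02486632]
0.12 [ 1.000e-04 -2.100e-03  1.626e-01  1.300e-03  1.000e-04  3.000e-04]
0.085 [ 1.000e-04 -2.200e-03  2.093e-01  1.300e-03  1.000e-04  3.000e-04]
0.0795 [ 1.000e-04 -2.200e-03  2.166e-01  1.300e-03  1.000e-04  3.000e-04]
```

Call:
{"name": "send_rows", "arguments": {"rows": [{"dx":0,"dy":-0.002,"dz":0.06,"ax":0.001,"ay":0,"az":0,"fingers":1},{"dx":0,"dy":-0.002,"dz":0.11,"ax":0.001,"ay":0,"az":0,"fingers":1},{"dx":0,"dy":-0.002,"dz":0.15,"ax":0.001,"ay":0,"az":0,"fingers":1},{"dx":0,"dy":-0.002,"dz":0.18,"ax":0.001,"ay":0,"az":0,"fingers":1},{"dx":0,"dy":-0.002,"dz":0.2,"ax":0.001,"ay":0,"az":0,"fingers":1},{"dx":0,"dy":-0.002,"dz":0.21,"ax":0.001,"ay":0,"az":0,"fingers":1},{"dx":0,"dy":-0.002,"dz":0.214,"ax":0.001,"ay":0,"az":0,"fingers":1},{"dx":0,"dy":-0.002,"dz":0.2165,"ax":0.001,"ay":0,"az":0,"fingers":1},{"dx":0,"dy":-0.002,"dz":0.2165,"ax":0.001,"ay":0,"az":0,"fingers":1},{"dx":0,"dy":-0.002,"dz":0.2165,"ax":0.001,"ay":0,"az":0,"fingers":1}]}}

```text
t: 16.4
eef_pos: [0.5899, 0.017, 0.0804]
eef_rot: [2.175, 2.265, 0.002]
force: [0.0, 0.5, -1.3]
opening: 0.013
```

```bash
python3 - <<'E'
from h import *
s=arm.get_state(); print(s['t'],s['eef_pos'],s['opening'],s['force'],s['torque'])
print(rel([.5893,.0171,.0788],tcpR(2.3)))
im,d=snap('top','t7'); im2,d2=snap('side','s7')
cv2.imwrite('pics/c7.png',np.hstack([cv2.resize(im[120:240,140:250,::-1],(366,400),interpolation=cv2.INTER_CUBIC),cv2.resize(im2[150:250,200:330,::-1],(428,330),interpolation=cv2.INTER_CUBIC).copy()[:330]] if False else [cv2.resize(im[120:240,140:250,::-1],(366,400),interpolation=cv2.INTER_CUBIC),cv2.resize(im2[150:270,200:328,::-1],(426,400),interpolation=cv2.INTER_CUBIC)]))
E
```

```text
16.4 [0.58985876 0.01703739 0.08036975] 0.012978954352178976 [ 0.04164075  0.49648962 -1.31077105] [ 0.01148358  0.02249557 -0.02444155]
[ 0.0001 -0.0007  0.0021  0.0008  0.0002  0.0003]
```

View pics/c7.png

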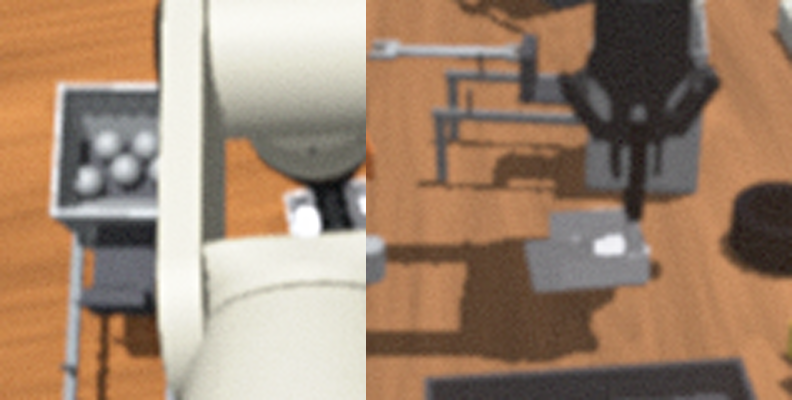

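Call:
{"name": "send_rows", "arguments": {"rows": [{"dx":0,"dy":-0.0005,"dz":0.0018,"ax":0.001,"ay":0,"az":0,"fingers":1},{"dx":0,"dy":-0.0005,"dz":0.0025,"ax":0.001,"ay":0,"az":0,"fingers":1},{"dx":0,"dy":-0.0005,"dz":0.0025,"ax":0.001,"ay":0,"az":0,"fingers":1},{"dx":0,"dy":-0.0005,"dz":0.0025,"ax":0.001,"ay":0,"az":0,"fingers":-0.2},{"dx":0,"dy":-0.0005,"dz":0.0025,"ax":0.001,"ay":0,"az":0,"fingers":-0.2},{"dx":0,"dy":-0.0005,"dz":0.0025,"ax":0.001,"ay":0,"az":0,"fingers":-0.2},{"dx":0,"dy":-0.0005,"dz":0.0025,"ax":0.001,"ay":0,"az":0,"fingers":-0.2},{"dx":0,"dy":-0.0005,"dz":0.0025,"ax":0.001,"ay":0,"az":0,"fingers":-0.2},{"dx":0,"dy":-0.0005,"dz":-0.02,"ax":0.001,"ay":0,"az":0,"fingers":-0.2},{"dx":0,"dy":-0.0005,"dz":-0.06,"ax":0.001,"ay":0,"az":0,"fingers":-0.2},{"dx":0,"dy":-0.0005,"dz":-0.11,"ax":0.001,"ay":0,"az":0,"fingers":-0.2},{"dx":0,"dy":-0.0005,"dz":-0.16,"ax":0.001,"ay":0,"az":0,"fingers":-0.2},{"dx":0,"dy":-0.0005,"dz":-0.2,"ax":0.001,"ay":0,"az":0,"fingers":-0.2},{"dx":0,"dy":-0.0005,"dz":-0.2,"ax":0.001,"ay":0,"az":0,"fingers":-0.2}]}}

```text
t: 17.9
eef_pos: [0.5904, 0.0169, 0.2347]
eef_rot: [2.172, 2.263, 0.005]
force: [0.5, -0.8, -0.8]
opening: 0.0512
```

```bash
python3 - <<'E'
from h import *
s=arm.get_state(); print(s['t'],s['eef_pos'],s['opening'],s['force'],s['torque'])
G=[.5141,.1893]
for z in(.23,.13,.088):print(z,rel([*G,z],tcpR(-9.5)))
im,d=snap('side','s8');Q=world('side',d);p=Q.reshape(-1,3)
m=(abs(p[:,0]-.557)<.07)&(abs(p[:,1]-.016)<.05)&(p[:,2]>.008)&(p[:,2]<.05); print('scoop',cv2.minAreaRect(p[m][:,:2].astype(np.float32)),p[m][:,2].max())
m=(abs(p[:,0]-.59)<.03)&(abs(p[:,1]-.016)<.03)&(p[:,2]>.08)&(p[:,2]<.14); print('handle',p[m].mean(0),p[m].max(0))
# gate handle, side view, dispenser frame
y=np.radians(-9.5);e=np.array([np.cos(y),np.sin(y)]);n=np.array([-e[1],e[0]]);H=np.array([.6239,.1717])
q=np.c_[(p[:,:2]-H)@e,(p[:,:2]-H)@n,p[:,2]]
m=(q[:,0]>-.14)&(q[:,0]<-.075)&(abs(q[:,1])<.03)&(q[:,2]>.09)&(q[:,2]<.135);print('gate',np.percentile(q[m],[2,50,98],axis=0))
m=(q[:,0]>-.2)&(q[:,0]<-.13)&(abs(q[:,1])<.05)&(q[:,2]>.083)&(q[:,2]<.105);print('fin',m.sum(),np.percentile(q[m],[2,50,98],axis=0))
E
```

```text
17.9 [0.59038973 0.01693702 0.23471673] 0.05118374869076538 [ 0.47909447 -0.79620287 -0.82890318] [0.00747751 0.04816118 0.01292212]
0.23 [ 0.2338 -0.0923  0.0054  0.0028  0.0003  0.0986]
0.13 [ 0.234  -0.0931  0.1388  0.0028  0.0003  0.0986]
0.088 [ 0.234  -0.0934  0.1948  0.0028  0.0003  0.0986]
scoop ((0.5611708164215088, 0.014929752796888351), (0.07154160737991333, 0.07608433812856674), 3.9639317989349365) 0.04990338502393614
handle [0.58789023 0.00878794 0.1101927 ] [0.59690165 0.02791947 0.13199202]
gate [[-0.11599577 -0.02880226  0.09079256]
 [-0.10864202 -0.02286656  0.11639026]
 [-0.10277658  0.02077458  0.1259315 ]]
fin 12 [[-0.16109249 -0.04610724  0.08366205]
 [-0.15922936 -0.03955755  0.09145511]
 [-0.15850502  0.03893126  0.09594473]]
```

Call:
{"name": "send_rows", "arguments": {"rows": [{"dx":0.06,"dy":-0.023,"dz":0.005,"ax":0.003,"ay":0,"az":0.03,"fingers":-0.2},{"dx":0.12,"dy":-0.046,"dz":0.005,"ax":0.003,"ay":0,"az":0.06,"fingers":-0.2},{"dx":0.18,"dy":-0.07,"dz":0.005,"ax":0.003,"ay":0,"az":0.0986,"fingers":-0.2},{"dx":0.2345,"dy":-0.0905,"dz":0.005,"ax":0.003,"ay":0,"az":0.0986,"fingers":-0.2},{"dx":0.2345,"dy":-0.0905,"dz":0.005,"ax":0.003,"ay":0,"az":0.0986,"fingers":-0.2},{"dx":0.2345,"dy":-0.0905,"dz":0.005,"ax":0.003,"ay":0,"az":0.0986,"fingers":-0.2},{"dx":0.2345,"dy":-0.091,"dz":0.05,"ax":0.003,"ay":0,"az":0.0986,"fingers":-0.2},{"dx":0.2345,"dy":-0.091,"dz":0.1,"ax":0.003,"ay":0,"az":0.0986,"fingers":-0.2},{"dx":0.2345,"dy":-0.091,"dz":0.14,"ax":0.003,"ay":0,"az":0.0986,"fingers":-0.2},{"dx":0.2345,"dy":-0.0915,"dz":0.17,"ax":0.003,"ay":0,"az":0.0986,"fingers":-0.2},{"dx":0.2345,"dy":-0.0915,"dz":0.185,"ax":0.003,"ay":0,"az":0.0986,"fingers":-0.2},{"dx":0.2345,"dy":-0.0915,"dz":0.194,"ax":0.003,"ay":0,"az":0.0986,"fingers":-0.2},{"dx":0.2345,"dy":-0.0915,"dz":0.194,"ax":0.003,"ay":0,"az":0.0986,"fingers":-0.2},{"dx":0.2345,"dy":-0.0915,"dz":0.194,"ax":0.003,"ay":0,"az":0.0986,"fingers":-0.2}]}}

```text
t: 19.35
eef_pos: [0.515, 0.1897, 0.0871]
eef_rot: [-2.397, -2.029, 0.003]
force: [0.2, -1.8, -0.3]
opening: 0.0511
```

```bash
python3 - <<'E'
from h import *
s=arm.get_state(); print(s['t'],s['eef_pos'],s['opening'],s['force'],s['torque'])
print(rel([.5154,.1899,.088],tcpR(-9.5)))
E
```

```text
19.35 [0.51504209 0.18971334 0.08713931] 0.051129717320357385 [ 0.23902653 -1.8384427  -0.31597796] [-0.03098515 -0.00514977 -0.04552291]
[ 0.0003  0.0004 -0.0011 -0.001   0.0002 -0.0001]
```

Call:
{"name": "send_rows", "arguments": {"rows": [{"dx":0,"dy":0,"dz":-0.001,"ax":0,"ay":0,"az":0,"fingers":1},{"dx":0,"dy":0,"dz":-0.001,"ax":0,"ay":0,"az":0,"fingers":1},{"dx":0,"dy":0,"dz":-0.001,"ax":0,"ay":0,"az":0,"fingers":1},{"dx":0,"dy":0,"dz":-0.001,"ax":0,"ay":0,"az":0,"fingers":1},{"dx":0,"dy":0,"dz":-0.001,"ax":0,"ay":0,"az":0,"fingers":1},{"dx":0,"dy":0,"dz":-0.001,"ax":0,"ay":0,"az":0,"fingers":1},{"dx":0,"dy":0,"dz":-0.001,"ax":0,"ay":0,"az":0,"fingers":1},{"dx":0,"dy":0,"dz":-0.001,"ax":0,"ay":0,"az":0,"fingers":1}], "force": 110}}

```text
t: 20.15
eef_pos: [0.5158, 0.1897, 0.0888]
eef_rot: [-2.398, -2.03, 0.0]
force: [2.8, -1.3, 8.0]
opening: 0.0127
```

```bash
python3 - <<'E'
from h import *
s=arm.get_state(); print(s['t'],s['eef_pos'],s['opening'],s['force'],s['torque'])
y=np.radians(-9.5);e=np.array([np.cos(y),np.sin(y),0]);print((s['eef_pos'][:2]-[.6239,.1717])@e[:2])
for d in(.02,.048,.05): print(d,rel(s['eef_pos']-e*d,tcpR(-9.5)))
E
```

```text
20.15 [0.51578273 0.18972343 0.08882657] 0.012706058010147915 [ 2.75562777 -1.29178681  7.95461924] [-0.29427656 -0.39817452  0.01303196]
-0.1096092312156459
0.02 [-0.     -0.0267  0.     -0.0001 -0.     -0.0001]
0.048 [-0.     -0.064   0.     -0.0001 -0.     -0.0001]
0.05 [-0.     -0.0667  0.     -0.0001 -0.     -0.0001]
```

Call:
{"name": "send_rows", "arguments": {"rows": [{"dx":0,"dy":-0.006,"dz":0,"ax":0,"ay":0,"az":0,"fingers":1},{"dx":0,"dy":-0.013,"dz":0,"ax":0,"ay":0,"az":0,"fingers":1},{"dx":0,"dy":-0.02,"dz":0,"ax":0,"ay":0,"az":0,"fingers":1},{"dx":0,"dy":-0.027,"dz":0,"ax":0,"ay":0,"az":0,"fingers":1},{"dx":0,"dy":-0.034,"dz":0,"ax":0,"ay":0,"az":0,"fingers":1},{"dx":0,"dy":-0.041,"dz":0,"ax":0,"ay":0,"az":0,"fingers":1},{"dx":0,"dy":-0.048,"dz":0,"ax":0,"ay":0,"az":0,"fingers":1},{"dx":0,"dy":-0.055,"dz":0,"ax":0,"ay":0,"az":0,"fingers":1},{"dx":0,"dy":-0.06,"dz":0,"ax":0,"ay":0,"az":0,"fingers":1},{"dx":0,"dy":-0.064,"dz":0,"ax":0,"ay":0,"az":0,"fingers":1},{"dx":0,"dy":-0.0667,"dz":0,"ax":0,"ay":0,"az":0,"fingers":1},{"dx":0,"dy":-0.0667,"dz":0,"ax":0,"ay":0,"az":0,"fingers":1},{"dx":0,"dy":-0.0667,"dz":0,"ax":0,"ay":0,"az":0,"fingers":1},{"dx":0,"dy":-0.0667,"dz":0,"ax":0,"ay":0,"az":0,"fingers":1}]}}

```text
t: 21.55
eef_pos: [0.4674, 0.1979, 0.0889]
eef_rot: [2.397, 2.029, 0.002]
force: [11.0, -1.3, -8.0]
opening: 0.013
```

```bash
python3 - <<'E'
from h import *
s=arm.get_state(); print(s['t'],s['eef_pos'],s['opening'],s['force'],s['torque'])
y=np.radians(-9.5);e=np.array([np.cos(y),np.sin(y)]);n=np.array([-e[1],e[0]]);H=np.array([.6239,.1717]);print((s['eef_pos'][:2]-H)@e)
im,d=snap('side','s9');im2,d2=snap('top','t9');p=world('side',d).reshape(-1,3)
q=np.c_[(p[:,:2]-H)@e,(p[:,:2]-H)@n,p[:,2]]
for lo,hi in((.081,.086),(.086,.098),(.09,.13)):
    m=(q[:,0]>-.19)&(q[:,0]<-.12)&(abs(q[:,1])<.05)&(q[:,2]>lo)&(q[:,2]<hi);print(lo,m.sum(),np.percentile(q[m],[2,50,98],axis=0) if m.any() else '')
cv2.imwrite('pics/c9.png',np.hstack([cv2.resize(im[140:215,205:310,::-1],(560,400),interpolation=cv2.INTER_CUBIC),cv2.resize(im2[140:230,150:204,::-1],(240,400),interpolation=cv2.INTER_CUBIC)]))
E
```

```text
21.55 [0.46736338 0.19788721 0.08891593] 0.012999150111614075 [10.95622107 -1.30383139 -7.95500108] [-0.14462314 -1.53390352 -0.01741872]
-0.15871194730813243
0.081 16 [[-0.15875001 -0.0446587   0.08120179]
 [-0.15203697 -0.02444171  0.08272793]
 [-0.12156922  0.01096246  0.08546765]]
0.086 31 [[-0.17000649 -0.04386718  0.08890633]
 [-0.15743494 -0.02461565  0.09523146]
 [-0.14148805 -0.00635348  0.09746982]]
0.09 174 [[-0.17809164 -0.03521729  0.09294978]
 [-0.15768161 -0.01143971  0.11331175]
 [-0.13914473  0.01561446  0.12748005]]
```

View pics/c9.png

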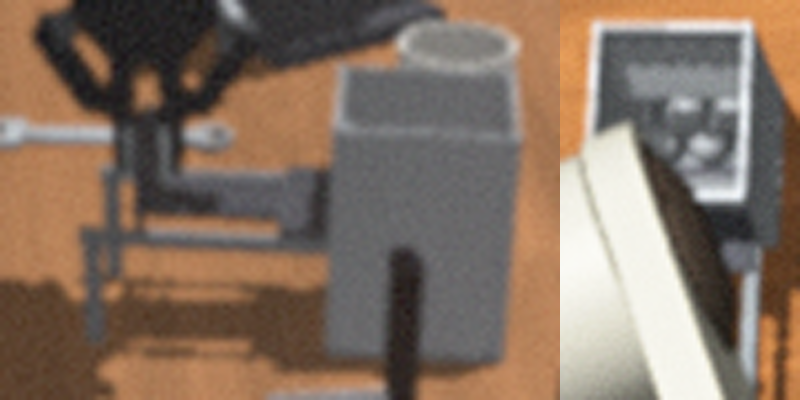

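Call:
{"name": "send_rows", "arguments": {"rows": [{"dx":0,"dy":-0.0022,"dz":0,"ax":0,"ay":0,"az":0,"fingers":1},{"dx":0,"dy":-0.0022,"dz":0,"ax":0,"ay":0,"az":0,"fingers":1},{"dx":0,"dy":-0.0022,"dz":0,"ax":0,"ay":0,"az":0,"fingers":1},{"dx":0,"dy":-0.0022,"dz":0,"ax":0,"ay":0,"az":0,"fingers":1}]}}

```text
t: 22.05
eef_pos: [0.4666, 0.198, 0.0889]
eef_rot: [2.396, 2.028, 0.005]
force: [11.4, 0.3, -8.0]
opening: 0.0125
```

```bash
python3 - <<'E'
from h import *
s=arm.get_state(); print(s['t'],s['eef_pos'],s['opening'],s['force'])
y=np.radians(-9.5);e=np.array([np.cos(y),np.sin(y)]);n=np.array([-e[1],e[0]]);H=np.array([.6239,.1717]);print((s['eef_pos'][:2]-H)@e)
im,d=snap('side','s10');im2,d2=snap('top','t10');
p=world('top',d2).reshape(-1,3);q=np.c_[(p[:,:2]-H)@e,(p[:,:2]-H)@n,p[:,2]]
m=(abs(q[:,0])<.03)&(abs(q[:,1])<.04); print('hopper interior z',np.percentile(q[m,2],[1,10,25,50,75,95,99]))
p0=world('top',np.load('pics/t7.npz')['d']).reshape(-1,3);q0=np.c_[(p0[:,:2]-H)@e,(p0[:,:2]-H)@n,p0[:,2]]
m=(abs(q0[:,0])<.03)&(abs(q0[:,1])<.04); print('before',np.percentile(q0[m,2],[1,10,25,50,75,95,99]))
p=world('side',d).reshape(-1,3);q=np.c_[(p[:,:2]-H)@e,(p[:,:2]-H)@n,p[:,2]]
# handle near (right-side) face & ears, fins by pixel projection
def pp(x,y_,z): w=H+e*x+n*y_; return np.round((proj('side',[*w,z])-[205,140])*6,1)
print('predicted px in crop: fin near base/top',pp(-.1594,-.04,.075),pp(-.1594,-.04,.096),'ear tip if at mark',pp(-.1594,-.035,.079),pp(-.1544,-.035,.079))
cv2.imwrite('pics/c10.png',np.hstack([cv2.resize(im[140:215,205:290,::-1],None,fx=6,fy=6,interpolation=cv2.INTER_CUBIC),cv2.resize(im2[135:195,155:204,::-1],(280,450),interpolation=cv2.INTER_CUBIC)]))
E
```

```text
22.05 [0.46664057 0.19801954 0.08894762] 0.012455906589470725 [11.42794169  0.30583302 -8.01477553]
-0.1594466910793768
hopper interior z [0.00045821 0.0043671  0.01740893 0.0253636  0.08203862 0.08948196
 0.09278268]
before [0.07687672 0.07942117 0.08113466 0.09226797 0.10081932 0.10430278
 0.10589656]
predicted px in crop: fin near base/top [156.3 254.6] [155.3 217.7] ear tip if at mark [157.3 243. ] [167.1 243.5]
```

```bash
python3 - <<'E'
from h import *
y=np.radians(-9.5);e=np.array([np.cos(y),np.sin(y)]);n=np.array([-e[1],e[0]]);H=np.array([.6239,.1717])
def Q(f,c): p=world(c,np.load(f'pics/{f}.npz')['d']).reshape(-1,3); return np.c_[(p[:,:2]-H)@e,(p[:,:2]-H)@n,p[:,2]]
q=Q('t10','top'); m=(abs(q[:,0])<.02)&(abs(q[:,1])<.038); print('in',m.sum(),'above .05:',(q[m,2]>.05).sum(), np.percentile(q[m,2],[5,50,95,100]))
for f in('s8','s9','s10'):
    q=Q(f,'side')
    for zl,zh in((.10,.124),(.085,.1)):
        m=(q[:,0]>-.19)&(q[:,0]<-.08)&(q[:,1]>-.032)&(q[:,1]<-.02)&(q[:,2]>zl)&(q[:,2]<zh)
        print(f,zl,m.sum(),np.round(np.percentile(q[m,0],[3,50,97]),4), q[m,0].mean())
q=Q('s10','side');m=(q[:,0]>-.15)&(q[:,0]<.06)&(abs(q[:,1])<.06)&(q[:,2]<.03);print(m.sum())
t=Q('t10','top');
p=world('top',np.load('pics/t10.npz')['d']).reshape(-1,3)
m=(abs(p[:,0]-.53)<.1)&(abs(p[:,1]+.2)<.034);print('tray max z',np.percentile(p[m,2],[50,95,99.5]))
s=arm.get_state();print(s['t'],s['force'],s['opening'])
E
```

```text
in 175 above .05: 14 [0.00156084 0.02071132 0.07844721 0.08406841]
s8 0.1 38 [-0.1152 -0.1089 -0.103 ] -0.10910387917505412
s8 0.085 19 [-0.1151 -0.1086 -0.1029] -0.10836372111407973
s9 0.1 32 [-0.1638 -0.1577 -0.1518] -0.1579650852888415
s9 0.085 19 [-0.1641 -0.1574 -0.1518] -0.1577140372905136
s10 0.1 34 [-0.1668 -0.1603 -0.154 ] -0.15962572270962544
s10 0.085 13 [-0.1644 -0.158  -0.1546] -0.15879419150029508
884
tray max z [0.0039091  0.00749973 0.00959371]
22.15 [11.555147   -0.13369985 -8.00845308] 0.012426978563140982
```

```bash
python3 - <<'E'
from h import *
y=np.radians(-9.5);e=np.array([np.cos(y),np.sin(y)]);n=np.array([-e[1],e[0]]);H=np.array([.6239,.1717])
p=world('top',np.load('pics/t10.npz')['d']).reshape(-1,3); q=np.c_[(p[:,:2]-H)@e,(p[:,:2]-H)@n,p[:,2]]
m=(abs(q[:,0])<.02)&(abs(q[:,1])<.038)&(q[:,2]>.05);print(np.round(q[m],3))
E=None
im,d=snap('top','t11'); p=world('top',d)
Q=np.dstack([(p[...,:2]-H)@e,(p[...,:2]-H)@n,p[...,2]])
# height map in mm of the mouth area
u,v=proj('top',[*H,.08]); u,v=int(u),int(v)
print(np.round(Q[v-14:v+18:1,u-18:u+20:2,2]*1000).astype(int))
E
```

```text
[[-0.019  0.009  0.078]
 [-0.019  0.006  0.08 ]
 [-0.019  0.004  0.078]
 [-0.02   0.001  0.082]
 [-0.02  -0.002  0.083]
 [-0.019 -0.004  0.079]
 [-0.02  -0.007  0.082]
 [-0.019 -0.01   0.081]
 [-0.019 -0.015  0.081]
 [-0.018 -0.017  0.076]
 [-0.018 -0.02   0.078]
 [-0.02  -0.024  0.083]
 [-0.02  -0.026  0.084]
 [-0.018 -0.028  0.078]]
[[ 121   97   96   94   95   96   94   96   96   95   95   96   93  100
    98   97  142  110   80]
 [ 119   97   95   91   91   95   94   91   94   91   89   92   91   95
    90   95  146  109   79]
 [ 122  101   87   91   90   85   90   92   90   90   91   91   90   89
    90   92  142  111   75]
 [ 119   98   88   88   87   90   90   88   89   86   89   87   86   89
    89   87  143  108   72]
 [ 118   98   82   84   83   85   86   84   83   84   85   87   85   85
    83   81  141  113   72]
 [ 118   94   71   50   27   82   81   82   85   85   82   84   82   83
    81   81  140  109   73]
 [ 120   94   74   48   21    7    5    0   28   26   22   16    6   31
    24   24  142  108   72]
 [ 117   92   70   46   20    4    5   21   27   25   26   21  
[... 1737 characters left out ...]
 [ 463  463  463  465  466  456  448  444  437  423   94   97   93   94
    93  147 1117   94   57]
 [ 463  467  466  467  469  456  449  443  435  430   99  101   97   99
   100  145  127   96   57]
 [ 467  463  466  465  469  458  449  446  442  433  149  144  146  146
   146  147  127   93   53]
 [ 464  465  465  466  468  463  451  449  443  435  414  137  138  139
   138  144  127   93   57]
 [ 466  465  467  468  468  468  456  449  445  438  423  126  128  126
   129  128  124   93   60]
 [ 465  465  468  467  469  468  458  450  447  441  430  115  114  114
   112  115  119   89   54]
 [ 464  466  467  467  469  470  458  451  447  442  434  395   81   81
    81   78  108   89   55]]
```

All five balls show as separate tops at 25–30 mm on the catch-box floor, and the .08 points are just the edges of the gate opening. The gate is still held at the mark, so I'm handing in.

```bash
python3 -c "
from h import *
s=arm.get_state();print(s['t'],s['eef_pos'],s['opening'],s['force']);print(arm.job_done())"
```

```text
22.2 [0.46661474 0.1980121  0.08893209] 0.01280097285261881 [10.92905442 -1.64146685 -8.8125502 ]
the job is handed in; nothing more can be done
None
```

I handed the job in at t = 22.2 s with everything done in the order asked.

- **Balls:** I scooped all five out of the tray and tipped them into the hopper with the gate shut. After the pull, the top camera's depth shows five balls at 25–30 mm on the catch-box floor and none left above the gate.
- **Scoop:** It is back upright close to its starting place (a few mm at most), and I let go of it. The side camera's depth agrees.
- **Gate:** I gripped it at 110 N and pulled it to the mark, and it was still held there at hand-in with about 11 N of spring force on the tool. The measured tool travel was 49.8 mm. The side camera gave about 50.5 mm, roughly its own noise, and its estimate of the fins' position matched the tool to about a millimetre.

**Not checked:** I did not view the last close-up of the ears against the fins, because the picture limit was reached; that check rests on the depth and pose numbers. I did not measure the other things on the bench at the end. None of the moves was meant to touch them, and no contact showed in the readings between moves.

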